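Centre the wobbly watch on the photo turntable

ROBOT

A 6-joint arm with a two-finger parallel gripper is mounted at the origin on the work surface. World frame = base frame: x ahead of the robot, y to its left, z up, the work surface at z = 0. Lengths are in m, angles in rad, forces in N, time in s.
With the tool pointing down it reaches from about 0.375 to 0.9 m from the base axis. Payload 3.1 kg.
Tool frame: the origin (TCP) lies at the very end of the fingers, on their centre line; the grasp point (between the pads) lies 19 mm behind it (tcp_to_grasp is the distance from the TCP to the grasp point, in m); z points along the fingers, y is the direction in which the jaws open and shut (so a half turn about z gives the same grasp; the last joint's range is limited). The gripper opens to 85 mm and grips with 20 to 120 N. Pads are 22 mm wide; open, the fingers measure 114 mm over their backs; the gripper's body (76 mm by 85 mm) begins 54 mm behind the grasp point. The pads swing forward as they close: fully open they stand 13 mm farther back than shut.
Start: joints at [1.038, 0.527, 1.433, -0, 1.181, -0.178], TCP at [0.216, 0.586, 0.193] pointing down, gripper open.
Joint ranges: [-3.08, 3.08], [-0.75, 2.2], [0.22, 2.44], [-1.43, 4.57], [0, 2.65], [-2.85, 2.85]. Speed limits (rad/s): [2.79, 2.79, 3.14, 3.14, 3.14, 3.14].

INTERFACE

Orientations are given as a unit quaternion [x, y, z, w].
In Python, from station import sense, snapshot, camera_info, sign_off, tcp_to_grasp gives the robot as it stands.
- The arm moves only by the shell command python3 -m inch 'ROWS' [FORCE]. ROWS is JSON, a list of rows, each a list of 3 entries, a list of its own where there are three numbers: the closure, from -1 (fully open) to 1 (shut), so that 0 is half open, then the shift along the tool's x, y, z normalised to -1 to 1, where 1 is 10 cm, then the turn, a rotation vector about the tool's x, y, z normalised to -1 to 1, where 1 is 360 degrees. In form: [[jaw, [dx, dy, dz], [ax, ay, az]], ...]. A call has 1 to 20 rows; each row is the pose to reach, as a shift and turn from the pose commanded when the call began, along the tool's axes at that moment, turning the shorter way round; what a row does not reach only later rows make up. A row lasts 1/10 s, in which the tool goes at most 50 mm and 8.59 degrees, less where a joint would pass 70% of its speed; a pose out of reach is approached as far as the arm can. A call with a number of a shift or a turn outside -1 to 1 is refused whole. A call with a gripper value outside its range is refused whole. The fingers move at their own pace and stop on an object; FORCE is the grip in N (left out, the last holds). Time passes only in rows, so rows that repeat a pose let the fingers close. It gives the time, the measured TCP pose, the force and the opening at its end, in the units of the state.
- sense(): the state, without advancing time (a new reading comes with each control period).
- snapshot(name): name is "scene" or "top" or "wrist"; returns (picture, depth): 480x640x3 uint8, blue, green, red; 480x640 float32, m along the optical axis (not along the pixel's ray), 0 where there is no reading.
- camera_info(name): a dict with "K" (3x3 intrinsics, pixels), "dist" ([k1, k2, p1, p2, k3] as OpenCV has them; the pictures are not rectified), "origin" and "orientation" of the camera in the world. Camera axes: x right, y down, z forward; pixel columns grow to the right and rows downward; lengths in m; the calibration is good to about 2 mm. A picture is of the moment at which its call begins: read the wrist's pose just before it. camera_info takes no time and is no camera call; for the wrist camera it gives the pose at the moment of the call.
- sign_off(): hands the job in, once; it reports no verdict.
The state is a dict: "t": time; "q": joint angles; "qd": joint speeds; "tau": joint torques, N m; "tcp_pos": TCP position; "tool_rot": TCP orientation; "force": force on the tool from outside, world axes, zero at the start; "ft_torque": the same for the moment, N m; "finger_gap": opening from 0.0 (shut) to 1.0 (fully open).
Only numpy, scipy, OpenCV 4.12 (cv2) and the standard library are available. Lean on these libraries where they do the work, as an engineer would, in place of code of your own. Each camera call takes 0.05 s, during which the arm holds its last target.

TASK

The watch on its slender post stands off-centre on the small round photo turntable. With light taps of the fingertips, without gripping or lifting it, push it along until its foot stands wholly inside the ring marked at the middle of the turntable, upright and at rest. Do not tip it over or knock it off, leave everything else on the bench where it is, and finish clear of it.

Things in the scene. Friction and masses are not known exactly. Their poses are not given: they have to be found in the camera images.
- watch_post: a small steel wristwatch head without strap (28 mm across, 9 mm thick) standing on edge on a slender brass post (8 mm across) on a round wooden foot 36 mm across and 10 mm thick; 56 mm tall in all, about 50 to 100 g, top-heavy, loose on the turntable: pushed low, at the foot, it slides; pushed at the watch it tips. Origin at the centre of the foot's underside, z up, the dial looks along its -x
- turntable: round photo turntable, fixed, platter locked (it does not turn): grey base 124 mm across and 26 mm high, white flat platter 110 mm across whose top is 40 mm above the bench. A thin dark ring line is marked on the platter, concentric with it, inner diameter 48 mm. Origin under its centre at bench height, z up; it may stand turned any way round
- platter_center (a point): the centre of the turntable's top face, in the middle of the marked ring, 40 mm above the bench
- empty_post: bystander: an empty display post, dark wood foot 50 mm across, 75 mm tall, with a small wooden disc on top and no watch; origin at the centre of its underside
- loupe: bystander: black eye loupe, a cone 34 mm across and 26 mm tall; origin under its centre
- gift_box: bystander: closed square gift box 84 x 84 mm, 60 mm tall; origin under its centre
- screwdriver: bystander: small screwdriver 130 mm long lying flat; origin near its middle
- pin_jar: bystander: small clear jar 42 mm across and 50 mm tall with a grey lid; origin under its centre
- tape_roll: bystander: roll of tape lying flat, 90 mm across, 24 mm tall; origin under its centre
Mind the look-alikes: they are no part of the job. Leave any turquoise look-alike of the watch_post alone. Leave any red look-alike of the turntable alone.

How it is judged:
On the way:
1. the fingers touch the watch post (contact force between the fingers and watch_post above 0.02 N).
At the end, for the whole second after the job is handed in: the foot's centre is within 6 mm of the turntable's centre (the 36 mm foot wholly inside the 48 mm ring), standing flat on the platter, upright within 0.06 rad and at rest (horizontal distance between watch_post and platter_center below 0.006 m and angle between watch_post's own z axis and vertical below 0.06 rad and z of watch_post in the frame of platter_center between -0.003 and 0.003 m and linear speed of watch_post below 0.01 m/s); the robot touches nothing.
It fails at once if the watch post is tipped by more than 0.35 rad (angle between watch_post's own z axis and vertical above 0.35 rad).
It fails at once if the watch post falls off the turntable (z of watch_post in the frame of platter_center below -0.006 m).
It fails at once if the watch post is lifted more than 8 mm (z of watch_post in the frame of platter_center above 0.008 m).
It fails at once if the watch post is gripped or hit with more than 10 N (contact force between any of the arm, the fingers and watch_post above 10 N).
It fails at once if something else on the bench is moved by more than 10 mm (distance of any of empty_post, loupe, gift_box, screwdriver, pin_jar, tape_roll from where it was at the start of the episode above 0.01 m).
It also fails if it takes over 38 s, if anything falls off the work surface, if the arm or the gripper's body presses on something with over 40 N, if the wrist force passes 120 N, or if a joint passes its speed limit or range.

## Working session

There is one attempt and no reset: what is moved stays moved. The work goes in short steps, Python scripts to look and compute and a shell command to move; the robot and the scene stay as the last step left them, time stands still between calls to the robot, and variables do not carry over. Pictures are saved under pics/ and viewed, and the job is handed in when it is done.

```bash
ls; mkdir -p pics
cat > h.py <<'E'
import numpy as np, cv2
from station import sense, snapshot, camera_info, sign_off, tcp_to_grasp
from scipy.spatial.transform import Rotation as R
def info(n):
    c=camera_info(n); return np.array(c["K"],float),np.array(c["dist"],float),np.array(c["origin"],float),R.from_quat(c["orientation"]).as_matrix() if np.size(c["orientation"])==4 else np.array(c["orientation"])
def ray(ci,uv):
    K,d,o,Rm=ci
    p=cv2.undistortPoints(np.array(uv,float).reshape(-1,1,2),K,d).reshape(-1,2)
    return o,(Rm@np.c_[p,np.ones(len(p))].T).T
def onplane(ci,uv,z):
    o,v=ray(ci,uv); return o+v*((z-o[2])/v[:,2])[:,None]
def proj(ci,P):
    K,d,o,Rm=ci
    return cv2.projectPoints((np.atleast_2d(P)-o)@Rm,np.zeros(3),np.zeros(3),K,d)[0].reshape(-1,2)
E
python3 - <<'E'
from h import *
for n in ["scene","top","wrist"]:
    ci=info(n); im,d=snapshot(n); cv2.imwrite(f"pics/{n}0.png",im); np.savez(f"pics/{n}0.npz",im=im,d=d,K=ci[0],dist=ci[1],o=ci[2],R=ci[3]); print(n,ci[2],ci[3][:,2])
s=sense();print(s["t"],s["tcp_pos"],s["tool_rot"],s["force"],s["finger_gap"],tcp_to_grasp)
E
```

```text
pics
scene [1.00976377 0.50015095 0.69282518] [-0.48482519 -0.5611345  -0.67087451]
top [0.38810496 0.00120087 1.0161436 ] [ 0.19382574 -0.01891904 -0.98085353]
wrist [0.15286701 0.6085409  0.37227834] [ 0.24699629 -0.0929989  -0.96454343]
0.15 [0.21620893 0.58577951 0.19246358] [ 1.75965940e-01  9.84395920e-01 -7.65228810e-04 -2.74882883e-04] [-0.10538772 -0.74950996  0.70826274] 1.0004423709029675 0.0187
```

View pics/scene0.png

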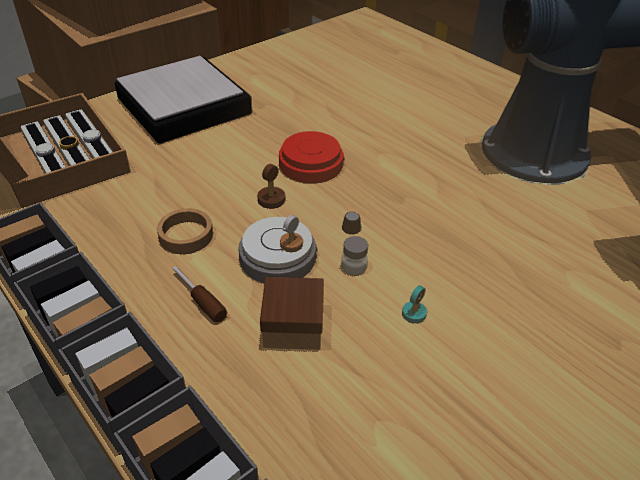

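View pics/top0.png

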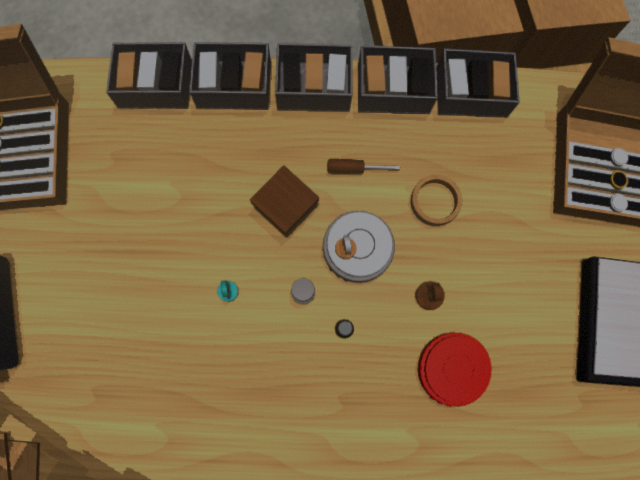

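View pics/wrist0.png

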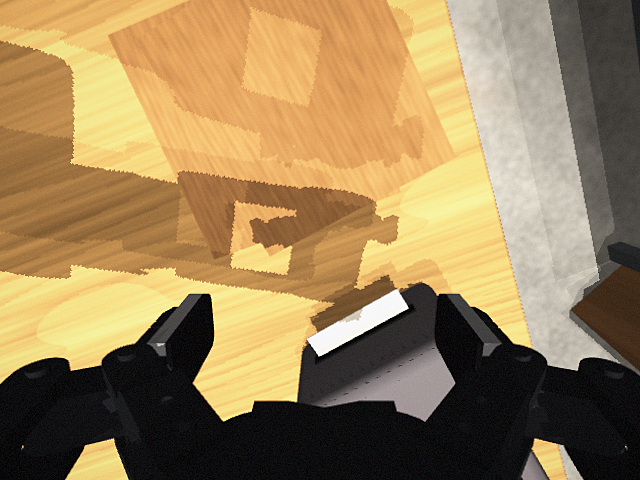

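Both main views show two watch-post candidates:
- **Brown-footed:** on the white turntable, scene (291,240) and top (346,246).
- **Turquoise:** on the bench, scene (415,305) and top (228,291). This is a look-alike.

The empty post at top (430,295) has no watch. For the turntable there is the white one at top (359,245) and the red look-alike at top (456,370). I choose the brown-footed post on the white turntable, and will check it in a crop and measure.

```bash
cat > m.py <<'E'
from h import *
import sys
def measure(n,im,ci,tag,win):
    u0,v0,u1,v1=win
    hsv=cv2.cvtColor(im,cv2.COLOR_BGR2HSV)
    w=np.zeros(im.shape[:2],np.uint8); w[v0:v1,u0:u1]=255
    foot=cv2.inRange(hsv,(3,90,60),(20,255,255))&w
    white=cv2.inRange(hsv,(0,0,150),(180,45,255))&w
    return foot,white
def biggest(m):
    cs,_=cv2.findContours(m,cv2.RETR_EXTERNAL,cv2.CHAIN_APPROX_NONE)
    return max(cs,key=cv2.contourArea)
def circ(P):
    A=np.c_[2*P[:,:2],np.ones(len(P))]; b=(P[:,:2]**2).sum(1)
    s=np.linalg.lstsq(A,b,rcond=None)[0]; return s[:2],np.sqrt(s[2]+s[:2]@s[:2])
E
python3 - <<'E'
from m import *
for n,win in [("top",(315,200,405,290)),("scene",(230,205,330,290))]:
    z=np.load(f"pics/{n}0.npz"); ci=(z["K"],z["dist"],z["o"],z["R"]); im=z["im"]
    u0,v0,u1,v1=win
    c=cv2.resize(im[v0:v1,u0:u1],None,fx=6,fy=6,interpolation=cv2.INTER_NEAREST); cv2.imwrite(f"pics/{n}_crop0.png",c)
    hsv=cv2.cvtColor(im,cv2.COLOR_BGR2HSV)
    for uv in [(346,250),(375,245),(335,225),(346,240)] if n=="top" else [(291,243),(262,232),(245,255)]: print(n,uv,hsv[uv[1],uv[0]],onplane(ci,uv,.04))
E
```

```text
top (346, 250) [ 4 19 92] [[ 0.57184036 -0.06045518  0.04      ]]
top (375, 245) [135   4 138] [[ 0.58146108 -0.10948327  0.04      ]]
top (335, 225) [105   3 148] [[ 0.61459989 -0.04140055  0.04      ]]
top (346, 240) [165  11 142] [[ 0.58902312 -0.06030796  0.04      ]]
scene (291, 243) [ 13 143 130] [[ 0.56999246 -0.06199463  0.04      ]]
scene (262, 232) [100   4 181] [[ 0.58957544 -0.11156484  0.04      ]]
scene (245, 255) [13 34 52] [[ 0.64143671 -0.08525147  0.04      ]]
```

```bash
python3 -c "
import cv2,numpy as np
a=cv2.imread('pics/top_crop0.png');b=cv2.imread('pics/scene_crop0.png')
a=cv2.resize(a,(400,400),interpolation=0);b=cv2.resize(b,(400,340),interpolation=0)
b=cv2.copyMakeBorder(b,0,60,0,0,0);cv2.imwrite('pics/crop1.png',np.hstack([a,b]))"
```

```text
(no output)
```

View pics/crop1.png

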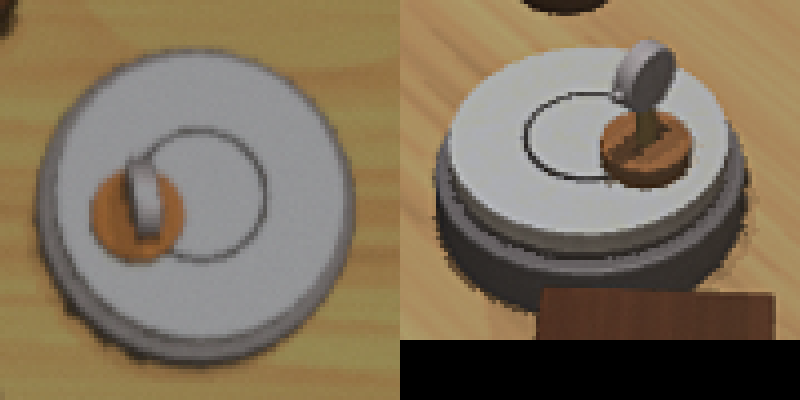

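The crops confirm it: a brown wooden foot, brass post and grey watch on the white platter. The foot overlaps the ring on its left in the top view, at about crop (138,213), with the ring centre at about (203,195). Next I measure both.

```bash
cat >> m.py <<'E'
def meas(im,ci,win,vlo=120,name=None,footz=.05):
    u0,v0,u1,v1=win
    hsv=cv2.cvtColor(im,cv2.COLOR_BGR2HSV)
    w=np.zeros(im.shape[:2],np.uint8); w[v0:v1,u0:u1]=255
    foot=cv2.inRange(hsv,(3,90,50),(20,255,255))&w
    white=cv2.inRange(hsv,(0,0,vlo),(180,30,255))&w
    k=np.ones((3,3),np.uint8)
    foot=cv2.morphologyEx(foot,cv2.MORPH_OPEN,k)
    cf=biggest(foot); hf=cv2.convexHull(cf).reshape(-1,2)
    # ring: dark pixels in white hull
    cw=biggest(cv2.morphologyEx(white,cv2.MORPH_OPEN,k)); hw=cv2.convexHull(cw).reshape(-1,2)
    out={}
    pw=onplane(ci,hw,.04); 
    c,r=circ(pw)
    for _ in range(10):
        e=abs(np.hypot(*(pw[:,:2]-c).T)-r); c,r=circ(pw[e<max(.001,np.median(e)*1.5)])
    out["platter"]=(c,r)
    # dark ring by blackhat
    g=cv2.cvtColor(im,cv2.COLOR_BGR2GRAY)
    bh=cv2.morphologyEx(g,cv2.MORPH_CLOSE,np.ones((7,7),np.uint8)).astype(int)-g
    vv,uu=np.where((bh>12)&(w>0)); P=onplane(ci,np.c_[uu,vv],.04)
    rr=np.hypot(*(P[:,:2]-c).T); P=P[(rr>.019)&(rr<.030)]; 
    pf=onplane(ci,hf,footz)
    cfc,cfr=circ(pf)
    P=P[np.hypot(*(P[:,:2]-cfc).T)>.024]
    rc,r2=circ(P)
    for _ in range(10):
        e=abs(np.hypot(*(P[:,:2]-rc).T)-r2); rc,r2=circ(P[e<max(.0008,np.median(e)*2)])
    out["ring"]=(rc,r2,len(P)); out["foot"]=(cfc,cfr)
    if name:
        o=im.copy(); o[foot>0]=(0,255,0)
        for q in proj(ci,P[:]): cv2.circle(o,(int(q[0]),int(q[1])),0,(0,0,255),-1)
        cv2.imwrite(name,cv2.resize(o[v0:v1,u0:u1],None,fx=min(6,800//(u1-u0),600//(v1-v0)) or 1,fy=min(6,800//(u1-u0),600//(v1-v0)) or 1))
    return out
E
python3 - <<'E'
from m import *
for n,win in [("top",(315,200,405,290)),("scene",(230,205,330,275))]:
    z=np.load(f"pics/{n}0.npz"); ci=(z["K"],z["dist"],z["o"],z["R"]); im=z["im"]
    print(n,meas(im,ci,win,name=f"pics/{n}_m0.png"))
# bystanders approx
z=np.load("pics/top0.npz"); ci=(z["K"],z["dist"],z["o"],z["R"])
for nm,uv,h in [("empty",(430,296),.01),("loupe",(345,328),.026),("jar",(303,291),.05),("box",(285,201),.06),("sd",(362,167),.01),("tape",(437,200),.024),("red",(456,370),.04),("turq",(228,291),.01)]: print(nm,onplane(ci,uv,h))
E
```

```text
top {'platter': (array([ 0.58420802, -0.08311863]), np.float64(0.05486567077537343)), 'ring': (array([ 0.58292641, -0.08198398]), np.float64(0.026272689322432832), 189), 'foot': (array([ 0.5576514 , -0.08629829]), np.float64(0.07992289070572363))}
scene {'platter': (array([ 0.58127176, -0.08377877]), np.float64(0.05474890957694647)), 'ring': (array([ 0.58062953, -0.08402813]), np.float64(0.025664204214353996), 126), 'foot': (array([ 0.56383381, -0.06819378]), np.float64(0.0970959395535366))}
empty [[ 0.49974852 -0.20839699  0.01      ]]
loupe [[ 0.44195157 -0.06093444  0.026     ]]
jar [[0.49995981 0.01024904 0.05      ]]
box [[0.64936363 0.04370415 0.06      ]]
sd [[ 0.72933275 -0.0898955   0.01      ]]
tape [[ 0.66760999 -0.22118928  0.024     ]]
red [[ 0.37409265 -0.24453018  0.04      ]]
turq [[0.50178515 0.1390328  0.01      ]]
```

```bash
sed -i 's|^    foot=cv2.morphologyEx(foot|    cw=biggest(cv2.morphologyEx(white,cv2.MORPH_OPEN,k)); pm=np.zeros_like(w); cv2.fillPoly(pm,[cv2.convexHull(cw)],255); foot\&=pm\n    foot=cv2.morphologyEx(foot|' m.py
python3 - <<'E'
from m import *
for n,win in [("top",(315,200,405,290)),("scene",(230,205,330,275))]:
    z=np.load(f"pics/{n}0.npz"); ci=(z["K"],z["dist"],z["o"],z["R"]); im=z["im"]
    print(n,meas(im,ci,win,name=f"pics/{n}_m1.png"))
s=sense();C=np.array([.583,-.083])
E
python3 -c "
import cv2,numpy as np
a=cv2.resize(cv2.imread('pics/top_m1.png'),(400,400));b=cv2.resize(cv2.imread('pics/scene_m1.png'),(400,280));b=cv2.copyMakeBorder(b,0,120,0,0,0)
cv2.imwrite('pics/m1.png',np.hstack([a,b]))"
```

```text
top {'platter': (array([ 0.58420802, -0.08311863]), np.float64(0.05486567077537343)), 'ring': (array([ 0.58407912, -0.0830187 ]), np.float64(0.02519431782500784), 169), 'foot': (array([ 0.57337384, -0.05892322]), np.float64(0.017238646644943977))}
scene {'platter': (array([ 0.58127176, -0.08377877]), np.float64(0.05474890957694647)), 'ring': (array([ 0.58058933, -0.08409806]), np.float64(0.02564053490628841), 144), 'foot': (array([ 0.57513995, -0.05570327]), np.float64(0.019758517563285723))}
```

View pics/m1.png

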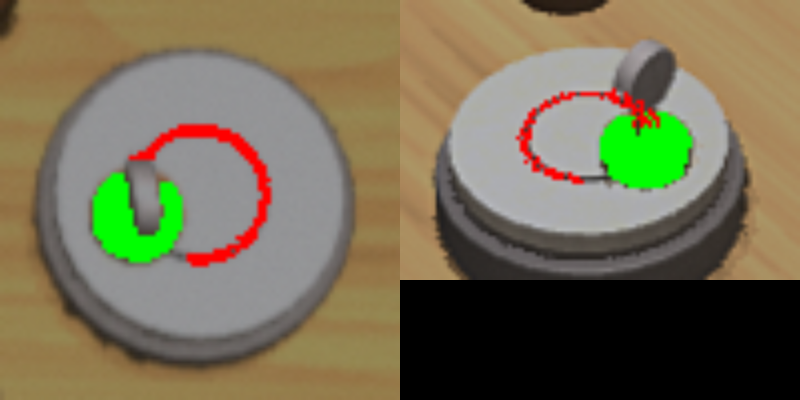

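```bash
for i in 1; do :; done
python3 -m inch '[[0.5,[-0.45,-0.38,0],[0,0,0]],[0.5,[-0.88,-0.75,0.05],[0,0,0]],[0.5,[-0.88,-0.75,0.05],[0,0,0]]]' 20
python3 -m inch '[[0.5,[-0.45,-0.38,0],[0,0,0]],[0.5,[-0.88,-0.75,0.05],[0,0,0]],[0.5,[-0.88,-0.75,0.05],[0,0,0]]]'
python3 -m inch '[[0.5,[-0.45,-0.38,0],[0,0,0]],[0.5,[-0.88,-0.75,0.05],[0,0,0]],[0.5,[-0.88,-0.75,0.05],[0,0,0]]]'
python3 -m inch '[[0.5,[-0.45,-0.38,0],[0,0,0]],[0.5,[-0.88,-0.75,0.05],[0,0,0]],[0.5,[-0.88,-0.75,0.05],[0,0,0]]]'
python3 -m inch '[[0.5,[-0.45,-0.38,0],[0,0,0]],[0.5,[-0.88,-0.75,0.05],[0,0,0]],[0.5,[-0.88,-0.75,0.05],[0,0,0]]]'
python3 -m inch '[[0.5,[-0.45,-0.38,0],[0,0,0]],[0.5,[-0.88,-0.75,0.05],[0,0,0]],[0.5,[-0.88,-0.75,0.05],[0,0,0]]]'
```

```text
t: 0.45
tcp_pos: [0.2736, 0.4815, 0.1874]
tool_rot: [0.177, 0.984, -0.002, -0.0]
force: [-0.5, 0.2, -0.6]
finger_gap: 0.515
t: 0.75
tcp_pos: [0.3307, 0.3814, 0.1828]
tool_rot: [0.178, 0.984, -0.001, -0.0]
force: [-0.3, 1.5, -0.5]
finger_gap: 0.246
t: 1.05
tcp_pos: [0.388, 0.2809, 0.178]
tool_rot: [0.178, 0.984, -0.0, 0.0]
force: [0.1, 0.7, -0.0]
finger_gap: 0.248
t: 1.35
tcp_pos: [0.4455, 0.1799, 0.1732]
tool_rot: [0.178, 0.984, -0.0, 0.001]
force: [0.1, 0.2, 0.7]
finger_gap: 0.253
t: 1.65
tcp_pos: [0.5026, 0.0786, 0.1682]
tool_rot: [0.178, 0.984, -0.0, 0.002]
force: [0.4, 0.8, -0.1]
finger_gap: 0.251
t: 1.95
tcp_pos: [0.5589, -0.0224, 0.1631]
tool_rot: [0.178, 0.984, -0.0, 0.002]
force: [-0.2, -0.0, -0.4]
finger_gap: 0.252
```

```bash
R='x'
python3 -m inch '[[0.5,[0,0,0],[0,0,0.316]],[0.5,[0,0,0],[0,0,0.316]],[0.5,[0,0,0],[0,0,0.316]],[0.5,[0,0,0],[0,0,0.316]],[0.5,[0,0,0],[0,0,0.316]],[0.5,[0,0,0],[0,0,0.316]],[0.5,[0,0,0],[0,0,0.316]],[0.5,[0,0,0],[0,0,0.316]],[0.5,[0,0,0],[0,0,0.316]],[0.5,[0,0,0],[0,0,0.316]],[0.5,[0,0,0],[0,0,0.316]],[0.5,[0,0,0],[0,0,0.316]],[0.5,[0,0,0],[0,0,0.316]],[0.5,[0,0,0],[0,0,0.316]]]'
python3 -m inch '[[0.5,[0,0,0],[0,0,0.316]],[0.5,[0,0,0],[0,0,0.316]],[0.5,[0,0,0],[0,0,0.316]],[0.5,[0,0,0],[0,0,0.316]],[0.5,[0,0,0],[0,0,0.316]],[0.5,[0,0,0],[0,0,0.316]],[0.5,[0,0,0],[0,0,0.316]],[0.5,[0,0,0],[0,0,0.316]],[0.5,[0,0,0],[0,0,0.316]],[0.5,[0,0,0],[0,0,0.316]],[0.5,[0,0,0],[0,0,0.316]],[0.5,[0,0,0],[0,0,0.316]],[0.5,[0,0,0],[0,0,0.316]],[0.5,[0,0,0],[0,0,0.316]],[0.5,[0,0,0],[0,0,0.316]]]'
cat > look.py <<'E'
from m import *
import sys
tag=sys.argv[1]
ci=info("wrist"); s=sense(); im,d=snapshot("wrist"); cv2.imwrite(f"pics/{tag}.png",im); np.savez(f"pics/{tag}.npz",im=im,d=d,K=ci[0],dist=ci[1],o=ci[2],R=ci[3])
Rt=R.from_quat(s["tool_rot"]).as_matrix()
print(s["t"],s["q"],s["tcp_pos"],"toolx",Rt[:,0],"tooly",Rt[:,1],"toolz",Rt[:,2])
E
python3 look.py w1
```

```text
t: 3.35
tcp_pos: [0.5552, -0.0174, 0.163]
tool_rot: [0.921, 0.389, -0.0, -0.001]
force: [-0.5, -0.6, -0.6]
finger_gap: 0.248
t: 4.85
tcp_pos: [0.5553, -0.0175, 0.163]
tool_rot: [0.83, -0.557, -0.001, -0.0]
force: [0.0, -0.4, 0.5]
finger_gap: 0.248
4.85 [-2.33087844e-01  4.73217353e-01  1.63941282e+00  6.84643928e-04
  1.03021086e+00  2.51963266e+00] [ 0.55528181 -0.01753838  0.16302333] toolx [ 0.37881796 -0.92547042 -0.00120414] tooly [-9.25470576e-01 -3.78818901e-01  6.72929117e-04] toolz [-1.07892524e-03  8.59474234e-04 -9.99999049e-01]
```

View pics/w1.png

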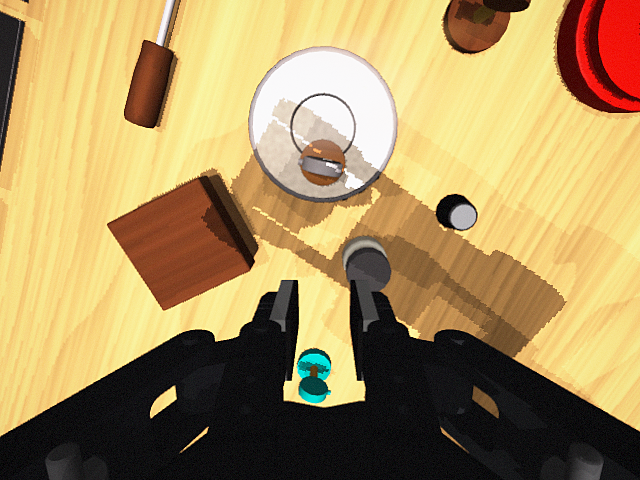

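The wrist view shows the platter at (323,124) with its ring, the foot at (323,163), the box left at (185,240) and the jar at (367,262). The two fingers straddle column ~323, so the tool is lined up. I refine the measurement here.

Run:
```python
from m import *
z=np.load("pics/w1.npz"); ci=(z["K"],z["dist"],z["o"],z["R"]); im=z["im"]
o=meas(im,ci,(240,35,405,205),vlo=110,name="pics/w1m.png"); print(o)
s=sense();Rt=R.from_quat(s["tool_rot"]).as_matrix();t=np.array(s["tcp_pos"])
C=np.array([*o["ring"][0],.04]);F=np.array([*o["foot"][0],.04])
for n,P in (("C",C),("F",F),("Cprior",np.array([.583,-.0835,.04])),("Fprior",np.array([.573,-.059,.04]))): print(n,(Rt.T@(P-t)).round(4))
```

```text
{'platter': (array([ 0.58236318, -0.08376002]), np.float64(0.057806762698935046)), 'ring': (array([ 0.58257796, -0.08399929]), np.float64(0.024926219636390155), 510), 'foot': (array([ 0.57322973, -0.06043368]), np.float64(0.01689958401415719))}
C [ 7.17e-02 -1.00e-04  1.23e-01]
F [ 0.0464 -0.0004  0.123 ]
Cprior [ 0.0714 -0.0007  0.123 ]
Fprior [ 0.045  -0.0007  0.123 ]
```

View pics/w1m.png

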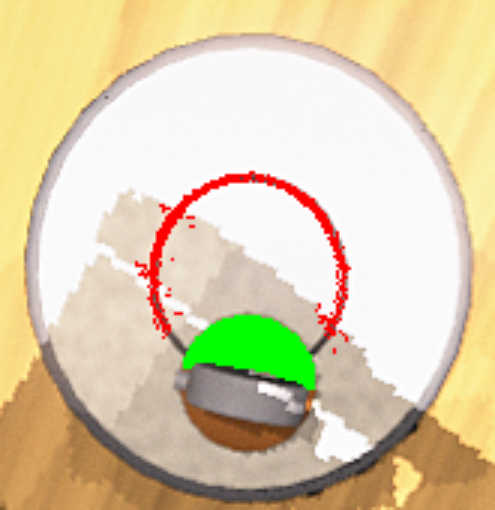

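All views agree to within 2 mm: the ring centre is 71.5 mm ahead along tool x, the foot 45.5 mm, and the lateral error is below 1 mm. I descend behind the platter to TCP z 0.043.

```bash
python3 -m inch '[[0.5,[0,0,0.4],[0,0,0]],[0.5,[0,0,0.8],[0,0,0]],[0.5,[0,0,1],[0,0,0]],[0.5,[0,0,1],[0,0,0]]]'
python3 -m inch '[[0.5,[0,0,0.1],[0,0,0]],[0.5,[0,0,0.2],[0,0,0]],[0.5,[0,0,0.2],[0,0,0]]]'
python3 look.py w2
python3 - <<'E'
from h import *
im,d=snapshot("scene"); c=im[190:310,220:380]; cv2.imwrite("pics/s2.png",cv2.resize(c,None,fx=5,fy=5))
E
```

```text
t: 5.3
tcp_pos: [0.553, -0.0177, 0.0603]
tool_rot: [0.83, -0.557, -0.004, 0.001]
force: [-0.4, 0.6, -0.1]
finger_gap: 0.248
t: 5.6
tcp_pos: [0.5556, -0.0186, 0.0429]
tool_rot: [0.83, -0.558, -0.0, 0.0]
force: [0.2, 1.0, -0.0]
finger_gap: 0.251
5.6 [-2.34563819e-01  6.55260163e-01  1.72761955e+00  3.59902622e-05
  7.59371510e-01  2.51921354e+00] [ 0.55564887 -0.01864552  0.04285428] toolx [ 3.78142552e-01 -9.25747291e-01 -4.04043908e-04] tooly [-9.25747162e-01 -3.78142727e-01  5.20648403e-04] toolz [-6.34775114e-04  1.77163185e-04 -9.99999783e-01]
```

View pics/w2.png

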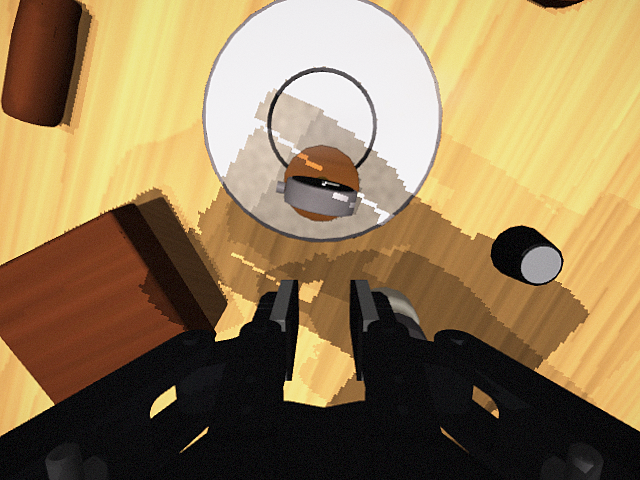

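View pics/s2.png

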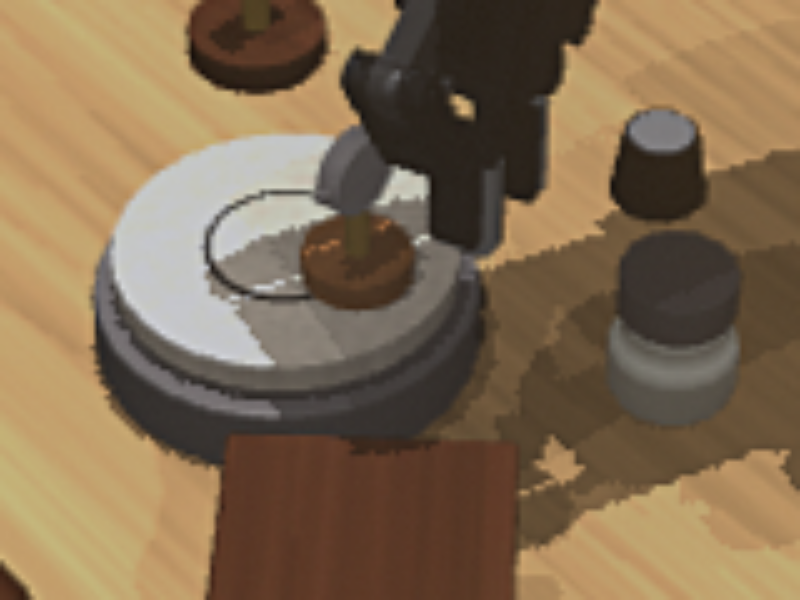

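The wrist view shows the fingers behind the platter at (285,285) and (360,285), with the foot between them ahead at (322,185). The scene view confirms they are clear of box, jar and platter. I check the fingertip height and front edge from depth.

Run:
```python
from m import *
z=np.load("pics/w2.npz"); ci=(z["K"],z["dist"],z["o"],z["R"]); im=z["im"]; d=z["d"]
s=sense();Rt=R.from_quat(s["tool_rot"]).as_matrix();t=np.array(s["tcp_pos"])
o,_=ray(ci,[(0,0)])
def pt(u,v):
    p=cv2.undistortPoints(np.array([[[u,v]]],float),ci[0],ci[1])[0,0]; return ci[2]+ci[3]@(np.array([p[0],p[1],1])*d[v,u])
for u,v in [(283,284),(290,284),(295,284),(295,330),(295,375),(353,284),(360,284),(353,330),(353,375),(322,180),(270,220),(322,157)]:
    P=pt(u,v); print((u,v),P.round(4),(Rt.T@(P-t)).round(4))
r=meas(im,ci,(195,0,445,245),vlo=110,name="pics/w2m.png"); print(r)
for k in("ring","platter","foot"): print(k,(Rt.T@(np.array([*r[k][0],.04])-t)).round(4))
```

```text
(283, 284) [ 0.5737 -0.0233  0.0887] [ 0.0108 -0.0145 -0.0451]
(290, 284) [ 0.5712 -0.0243  0.0885] [ 0.0107 -0.0118 -0.0449]
(295, 284) [ 0.5695 -0.0254  0.0894] [ 0.0111 -0.0098 -0.0458]
(295, 330) [ 0.5635 -0.0118  0.0982] [-0.0037 -0.0095 -0.0545]
(295, 375) [ 5.377e-01  7.530e-02 -1.000e-04] [-0.0942 -0.0184  0.0437]
(353, 284) [ 0.5484 -0.0335  0.0882] [ 0.0106  0.0127 -0.0446]
(360, 284) [ 0.5461 -0.0347  0.0889] [ 0.0109  0.0154 -0.0453]
(353, 330) [ 0.5446 -0.0219  0.102 ] [-0.0015  0.0119 -0.0584]
(353, 375) [ 5.004e-01  6.020e-02 -2.000e-04] [-0.0943  0.0218  0.0438]
(322, 180) [ 0.5742 -0.0644  0.0718] [ 0.049   0.0006 -0.0281]
(270, 220) [ 0.5896 -0.0323  0.0398] [ 0.0251 -0.0258  0.0039]
(322, 157) [ 0.5772 -0.0716  0.0486] [ 0.0568  0.0005 -0.0049]
{'platter': (array([ 0.58238203, -0.08378319]), np.float64(0.05604203269057346)), 'ring': (array([ 0.58254343, -0.08404442]), np.float64(0.024922072059314158), 1467), 'foot': (array([ 0.57332662, -0.06059742]), np.float64(0.017068068248420627))}
ring [0.0703 0.0003 0.0037]
platter [0.07   0.0003 0.0037]
foot [ 0.0452 -0.0001  0.0037]
```

Run:
```python
from m import *
z=np.load("pics/w2.npz"); ci=(z["K"],z["dist"],z["o"],z["R"]); im=z["im"]; d=z["d"]
s=sense();Rt=R.from_quat(s["tool_rot"]).as_matrix();t=np.array(s["tcp_pos"])
print(((ci[2]-t)@Rt).round(3),ci[0][0,0])
for p in [(.0108,-.012,0),(.0108,-.012,-.02),(.0108,-.012,-.045),(-.011,-.012,0)]: print(p,proj(ci,t+Rt@np.array(p)).round(0),)
for v in range(270,300,3): print(v,[round(float(d[v,u]),3) for u in(280,285,290,295,355,360,365)])
```

```text
[ 0.067  0.001 -0.179] 370.8229350589265
(0.0108, -0.012, 0) [[297. 249.]]
(0.0108, -0.012, -0.02) [[294. 262.]]
(0.0108, -0.012, -0.045) [[290. 284.]]
(-0.011, -0.012, 0) [[298. 289.]]
270 [0.239, 0.237, 0.237, 0.238, 0.236, 0.237, 0.238]
273 [0.238, 0.239, 0.239, 0.238, 0.238, 0.239, 0.237]
276 [0.238, 0.238, 0.239, 0.24, 0.239, 0.238, 0.238]
279 [0.24, 0.239, 0.239, 0.24, 0.239, 0.24, 0.239]
282 [0.146, 0.147, 0.146, 0.146, 0.145, 0.146, 0.147]
285 [0.143, 0.143, 0.142, 0.143, 0.143, 0.143, 0.143]
288 [0.14, 0.141, 0.14, 0.14, 0.14, 0.141, 0.141]
291 [0.137, 0.137, 0.138, 0.14, 0.138, 0.136, 0.137]
294 [0.134, 0.136, 0.134, 0.14, 0.134, 0.135, 0.135]
297 [0.132, 0.133, 0.133, 0.139, 0.133, 0.132, 0.132]
```

Run:
```python
from m import *
s=sense();Rt=R.from_quat(s["tool_rot"]).as_matrix();t=np.array(s["tcp_pos"])
ci=info("scene")
for p in [(.0108,-.012,0),(.0108,-.012,-.02),(.0108,-.012,-.043),(-.011,-.012,0),(-.011,-.012,-.043),(0.011,.012,0),(0.011,.012,-.043)]:
    q=proj(ci,t+Rt@np.array(p))[0]; print(p,((q-[220,190])*5).round(0))
im,d=snapshot("scene");o,_=ray(ci,[(0,0)])
for uc in [(455,235),(455,200),(490,240),(525,190)]:
    u,v=220+uc[0]//5,190+uc[1]//5
    p=cv2.undistortPoints(np.array([[[u,v]]],float),ci[0],ci[1])[0,0]; P=ci[2]+ci[3]@(np.array([p[0],p[1],1])*d[v,u]); print(uc,P.round(4),(Rt.T@(P-t)).round(4))
```

```text
(0.0108, -0.012, 0) [428. 323.]
(0.0108, -0.012, -0.02) [429. 275.]
(0.0108, -0.012, -0.043) [429. 217.]
(-0.011, -0.012, 0) [492. 346.]
(-0.011, -0.012, -0.043) [495. 241.]
(0.011, 0.012, 0) [464. 276.]
(0.011, 0.012, -0.043) [466. 171.]
(455, 235) [ 0.5767 -0.0062  0.0951] [-0.0039 -0.0237 -0.0515]
(455, 200) [ 0.5768 -0.0063  0.1087] [-0.0037 -0.0238 -0.065 ]
(490, 240) [ 0.5664 -0.0025  0.0899] [-0.0112 -0.0156 -0.0463]
(525, 190) [ 0.5409 -0.0161  0.0861] [-0.0082  0.0131 -0.0425]
```

Run:
```python
from m import *
s=sense();Rt2=R.from_quat(s["tool_rot"]).as_matrix();t2=np.array(s["tcp_pos"])
for f,q,t,pts in [("w2",s["tool_rot"],t2,[(323,430),(323,405),(323,470),(200,345),(270,330)]),("wrist0",[1.75965940e-01,9.84395920e-01,-7.65228810e-04,-2.74882883e-04],np.array([0.21620893,0.58577951,0.19246358]),[(208,300),(200,297),(160,340),(450,300),(320,430),(320,405)])]:
    z=np.load(f"pics/{f}.npz"); d=z["d"]; Rt=R.from_quat(q).as_matrix()
    for u,v in pts:
        p=cv2.undistortPoints(np.array([[[u,v]]],float),z["K"],z["dist"])[0,0]; P=z["o"]+z["R"]@(np.array([p[0],p[1],1])*d[v,u]); print(f,(u,v),(Rt.T@(P-t)).round(4))
z=np.load("pics/w2.npz");im=z["im"].copy();cv2.imwrite("pics/w2c.png",cv2.resize(im[220:440,180:470],None,fx=2.7,fy=2.7))
```

```text
w2 (323, 430) [ 0.0104  0.0012 -0.118 ]
w2 (323, 405) [-0.1203  0.0011  0.0456]
w2 (323, 470) [ 0.0108  0.0012 -0.1274]
w2 (200, 345) [ 0.0115 -0.0323 -0.0891]
w2 (270, 330) [ 0.0116 -0.0144 -0.0814]
wrist0 (208, 300) [ 0.008  -0.0439 -0.053 ]
wrist0 (200, 297) [ 0.0114 -0.045  -0.0577]
wrist0 (160, 340) [ 0.011  -0.0473 -0.0857]
wrist0 (450, 300) [ 0.0114  0.0433 -0.0601]
wrist0 (320, 430) [ 0.0112 -0.0016 -0.1192]
wrist0 (320, 405) [-0.1469 -0.004   0.0781]
```

View pics/w2c.png

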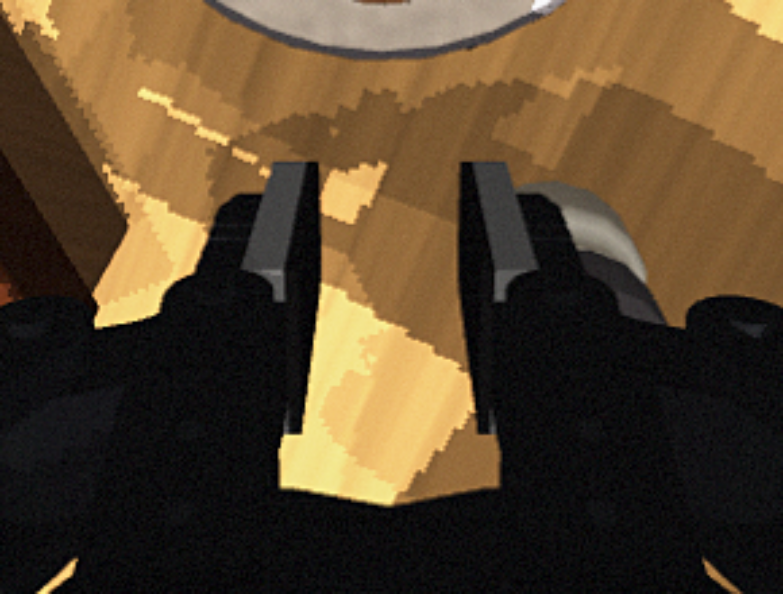

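Both cameras agree that the pads end about 43 mm short of the reported TCP: tip at tool z ≈ -0.043, and the body is offset by the same amount. So the true tips are at z ≈ 0.086, level with the watch, and pushing here would tip it. I back off 5 mm and lower in small steps, watching the force.

```bash
python3 -m inch '[[0.5,[-0.05,0,0],[0,0,0]],[0.5,[-0.05,0,0.1],[0,0,0]],[0.5,[-0.05,0,0.2],[0,0,0]],[0.5,[-0.05,0,0.2],[0,0,0]]]'
python3 -m inch '[[0.5,[0,0,0.07],[0,0,0]],[0.5,[0,0,0.14],[0,0,0]],[0.5,[0,0,0.14],[0,0,0]]]'
cat > tip.py <<'E'
from m import *
import sys
tag=sys.argv[1]
z=np.load(f"pics/{tag}.npz"); d=z["d"]; s=sense();Rt=R.from_quat(s["tool_rot"]).as_matrix();t=np.array(s["tcp_pos"])
for u in (283,288,362,368):
    col=d[230:330,u]; j=np.argmax(np.diff(col)*-1); v=231+j
    p=cv2.undistortPoints(np.array([[[u,v]]],float),z["K"],z["dist"])[0,0]; P=z["o"]+z["R"]@(np.array([p[0],p[1],1])*np.median(d[v:v+2,u-1:u+2])); print((u,v),P.round(4),(Rt.T@(P-t)).round(4))
E
python3 look.py w3; python3 tip.py w3
python3 - <<'E'
from h import *
im,d=snapshot("scene"); c=im[190:310,220:380]; cv2.imwrite("pics/s3.png",cv2.resize(c,None,fx=5,fy=5)); print(sense()["force"])
E
```

```text
t: 6.15
tcp_pos: [0.5526, -0.0138, 0.0216]
tool_rot: [0.83, -0.558, -0.002, 0.001]
force: [0.1, 0.2, -0.1]
finger_gap: 0.247
t: 6.45
tcp_pos: [0.5532, -0.014, 0.0081]
tool_rot: [0.83, -0.558, -0.001, 0.0]
force: [-0.5, -0.4, -0.7]
finger_gap: 0.246
6.45 [-2.27331597e-01  7.13111409e-01  1.74682366e+00 -9.66520877e-06
  6.83768294e-01  2.52676327e+00] [ 0.55322544 -0.01404866  0.00806403] toolx [ 0.3778786  -0.92585436 -0.00121252] tooly [-0.92585287 -0.37788025  0.00172769] toolz [-2.05777730e-03  4.69759554e-04 -9.99997772e-01]
(283, np.int64(280)) [ 0.5718 -0.0187  0.0499] [ 0.0111 -0.0151 -0.0415]
(288, np.int64(254)) [ 0.5721 -0.0123 -0.0007] [ 0.0054 -0.0179  0.0092]
(362, np.int64(280)) [ 0.5426 -0.0306  0.0501] [ 0.0112  0.0164 -0.0416]
(368, np.int64(285)) [ 0.5407 -0.031   0.0544] [ 0.0108  0.0183 -0.0459]
[-0.10732378  0.07117803  0.34501792]
```

View pics/s3.png

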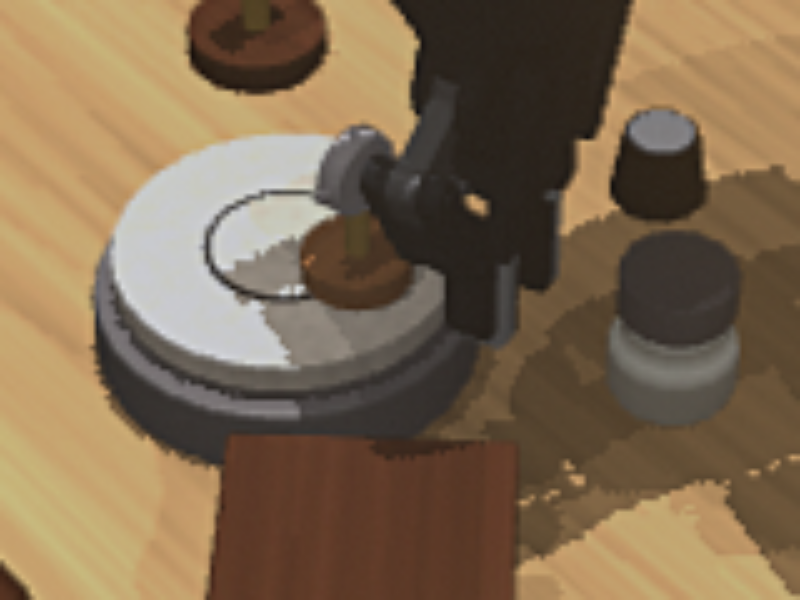

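Both views confirm the tips at ≈0.049 with no contact. I lower 5 mm to ≈0.0445 (mid-foot is 0.045), then move up close behind the foot.

```bash
python3 -m inch '[[0.5,[0,0,0.025],[0,0,0]],[0.5,[0,0,0.05],[0,0,0]],[0.5,[0,0,0.05],[0,0,0]],[0.5,[0.05,0,0.05],[0,0,0]],[0.5,[0.1,0,0.05],[0,0,0]],[0.5,[0.15,0,0.05],[0,0,0]],[0.5,[0.2,0,0.05],[0,0,0]],[0.5,[0.2,0,0.05],[0,0,0]],[0.5,[0.2,0,0.05],[0,0,0]]]'
python3 look.py w4; python3 tip.py w4
python3 - <<'E'
from m import *
z=np.load("pics/w4.npz"); ci=(z["K"],z["dist"],z["o"],z["R"]); im=z["im"]
s=sense();Rt=R.from_quat(s["tool_rot"]).as_matrix();t=np.array(s["tcp_pos"])
r=meas(im,ci,(170,20,480,280),vlo=110,name="pics/w4m.png"); print(r)
for k in("ring","platter","foot"): print(k,(Rt.T@(np.array([*r[k][0],.04])-t)).round(4))
E
```

```text
t: 7.45
tcp_pos: [0.5615, -0.0329, 0.0042]
tool_rot: [0.83, -0.558, -0.0, -0.0]
force: [-0.1, 0.4, -0.5]
finger_gap: 0.252
7.45 [-2.57178489e-01  7.26122601e-01  1.72621612e+00  9.21493209e-05
  6.89332369e-01  2.49724757e+00] [ 0.56154602 -0.03289301  0.00423344] toolx [ 3.77500398e-01 -9.26009417e-01 -9.39703533e-05] tooly [-9.26009420e-01 -3.77500402e-01  2.75111200e-05] toolz [-6.09494023e-05  7.66319736e-05 -9.99999995e-01]
(283, np.int64(242)) [ 0.5857 -0.062   0.0772] [ 0.0363 -0.0114 -0.073 ]
(288, np.int64(276)) [ 0.5813 -0.0585  0.0924] [ 0.0314 -0.0086 -0.0883]
(362, np.int64(258)) [ 0.5618 -0.0665  0.0778] [ 0.0315  0.0124 -0.0736]
(368, np.int64(285)) [ 0.5491 -0.05    0.0509] [ 0.0113  0.0179 -0.0467]
{'platter': (array([ 0.58287753, -0.08514822]), np.float64(0.0548943648299288)), 'ring': (array([ 0.5825171 , -0.08407664]), np.float64(0.024905745641832174), 2038), 'foot': (array([ 0.57487557, -0.06460118]), np.float64(0.014304499024722242))}
ring [ 0.0555 -0.0002 -0.0358]
platter [ 0.0567 -0.0001 -0.0358]
foot [ 0.0346 -0.0004 -0.0358]
```

View pics/w4.png

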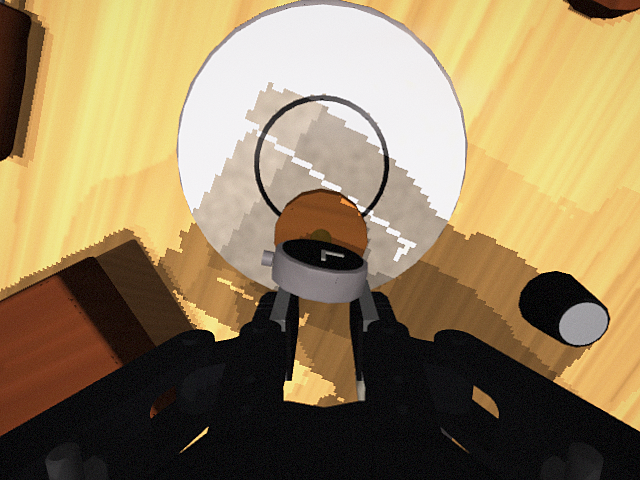

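The view shows the watch just ahead of the pads at (320,270), the foot's front rim at (320,192) and the ring centre at about (322,160), all in line. I push slowly, 1.5 mm per row, and stop short to check.

```bash
python3 -m inch '[[0.5,[0.02,0,0],[0,0,0]],[0.5,[0.04,0,0],[0,0,0]],[0.5,[0.055,0,0],[0,0,0]],[0.5,[0.07,0,0],[0,0,0]],[0.5,[0.085,0,0],[0,0,0]],[0.5,[0.1,0,0],[0,0,0]],[0.5,[0.115,0,0],[0,0,0]],[0.5,[0.13,0,0],[0,0,0]],[0.5,[0.145,0,0],[0,0,0]],[0.5,[0.16,0,0],[0,0,0]],[0.5,[0.16,0,0],[0,0,0]],[0.5,[0.16,0,0],[0,0,0]]]'
python3 look.py w5
cat > fit.py <<'E'
from m import *
import sys
from scipy.optimize import least_squares
tag=sys.argv[1]; 
z=np.load(f"pics/{tag}.npz"); ci=(z["K"],z["dist"],z["o"],z["R"]); im=z["im"]
s=sense();Rt=R.from_quat(s["tool_rot"]).as_matrix();t=np.array(s["tcp_pos"])
hsv=cv2.cvtColor(im,cv2.COLOR_BGR2HSV); m=cv2.inRange(hsv,(3,90,50),(22,255,255))
yy,xx=np.mgrid[:480,:640]; P=onplane(ci,np.c_[xx.ravel(),yy.ravel()],.05)
C=np.array([.5825,-.0840])
ok=(np.hypot(*(P[:,:2]-C).T)<.05).reshape(480,640); m[~ok]=0
c=biggest(cv2.morphologyEx(m,cv2.MORPH_OPEN,np.ones((3,3),np.uint8))).reshape(-1,2)
L=(onplane(ci,c,.05)-t)@Rt   # tool coords
# front arc: for each lateral bin keep farthest x
pts=[]
for b in np.arange(-.016,.0161,.001):
    k=abs(L[:,1]-b)<.0007
    if k.any(): pts.append(L[k][np.argmax(L[k,0]),:2])
pts=np.array(pts)
f=least_squares(lambda p:np.hypot(pts[:,0]-p[0],pts[:,1]-p[1])-.018,[pts[:,0].max()-.018,0],loss="soft_l1",f_scale=.0005).x
g=cv2.cvtColor(im,cv2.COLOR_BGR2GRAY)
bh=cv2.morphologyEx(g,cv2.MORPH_CLOSE,np.ones((9,9),np.uint8)).astype(int)-g
v,u=np.where(bh>25); Q=onplane(ci,np.c_[u,v],.04); rr=np.hypot(*(Q[:,:2]-C).T); Q=(Q[(rr>.021)&(rr<.028)]-t)@Rt
Q=Q[(np.hypot(Q[:,0]-f[0],Q[:,1]-f[1])>.021)&(Q[:,0]>f[0])] if len(sys.argv)<3 else Q[np.hypot(Q[:,0]-f[0],Q[:,1]-f[1])>.02]
rc,r2=circ(Q)
for _ in range(10):
    e=abs(np.hypot(*(Q[:,:2]-rc).T)-r2); rc,r2=circ(Q[e<max(.0006,2*np.median(e))])
print("foot(tool)",f.round(4),"spread x",np.std(np.hypot(pts[:,0]-f[0],pts[:,1]-f[1])-.018).round(5),"ring",rc.round(4),"r",r2.round(4),len(Q),"world ring",(t+Rt@np.array([*rc,0]))[:2].round(4),"ring-foot mm",((rc-f)*1e3).round(1))
E
python3 fit.py w4; python3 fit.py w5
```

```text
t: 8.7
tcp_pos: [0.5677, -0.0476, 0.0042]
tool_rot: [0.83, -0.558, 0.0, -0.0]
force: [0.2, -0.4, 0.3]
finger_gap: 0.251
8.7 [-2.79686543e-01  7.31569958e-01  1.70775524e+00 -9.93003322e-05
  7.01980324e-01  2.47440134e+00] [ 0.56774151 -0.04759859  0.00422774] toolx [ 3.77949533e-01 -9.25826171e-01  2.28057900e-04] tooly [-9.25826163e-01 -3.77949575e-01 -1.85866273e-04] toolz [ 2.58274246e-04 -1.40893900e-04 -9.99999957e-01]
foot(tool) [ 0.0139 -0.0004] spread x 0.0004 ring [0.0394 0.0001] r 0.0249 1928 world ring [ 0.5825 -0.0841] ring-foot mm [25.5  0.4]
foot(tool) [0.0267 0.0013] spread x 0.0004 ring [0.0394 0.0001] r 0.0249 1665 world ring [ 0.5825 -0.0841] ring-foot mm [12.7 -1.2]
```

View pics/w5.png

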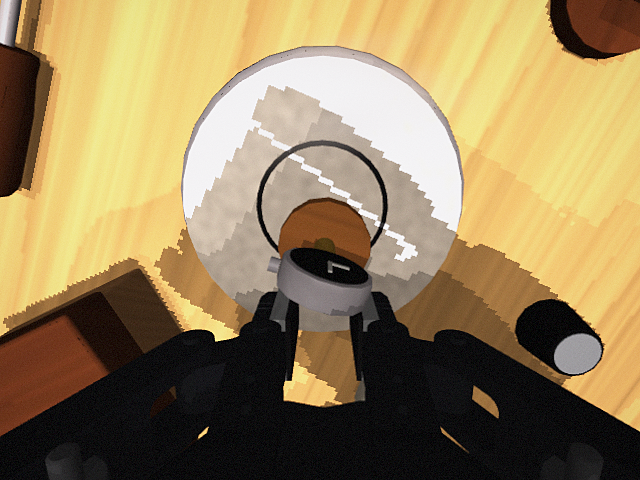

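The foot slid as planned and seated in the fork, upright, rim at (325,200). It is 12.7 mm short and 1.2 mm off sideways, so I push on with a small lateral correction.

```bash
python3 -m inch '[[0.5,[0.015,-0.001,0],[0,0,0]],[0.5,[0.03,-0.002,0],[0,0,0]],[0.5,[0.045,-0.004,0],[0,0,0]],[0.5,[0.06,-0.006,0],[0,0,0]],[0.5,[0.075,-0.008,0],[0,0,0]],[0.5,[0.09,-0.01,0],[0,0,0]],[0.5,[0.105,-0.011,0],[0,0,0]],[0.5,[0.115,-0.012,0],[0,0,0]],[0.5,[0.125,-0.013,0],[0,0,0]],[0.5,[0.125,-0.013,0],[0,0,0]],[0.5,[0.125,-0.013,0],[0,0,0]]]'
python3 look.py w6; python3 fit.py w6
```

```text
t: 9.85
tcp_pos: [0.5736, -0.0587, 0.0042]
tool_rot: [0.83, -0.558, 0.0, 0.0]
force: [-0.5, -1.1, -0.0]
finger_gap: 0.253
9.85 [-2.95549159e-01  7.36956714e-01  1.68976431e+00 -1.53582327e-04
  7.14664616e-01  2.45846515e+00] [ 0.57361655 -0.05865124  0.00422624] toolx [ 3.78054857e-01 -9.25783172e-01  2.08755567e-04] tooly [-9.25783180e-01 -3.78054883e-01 -9.70101959e-05] toolz [ 1.68731468e-04 -1.56587217e-04 -9.99999974e-01]
foot(tool) [0.0267 0.0012] spread x 0.00033 ring [0.0272 0.0013] r 0.0248 1271 world ring [ 0.5826 -0.0843] ring-foot mm [0.5 0.2]
```

View pics/w6.png

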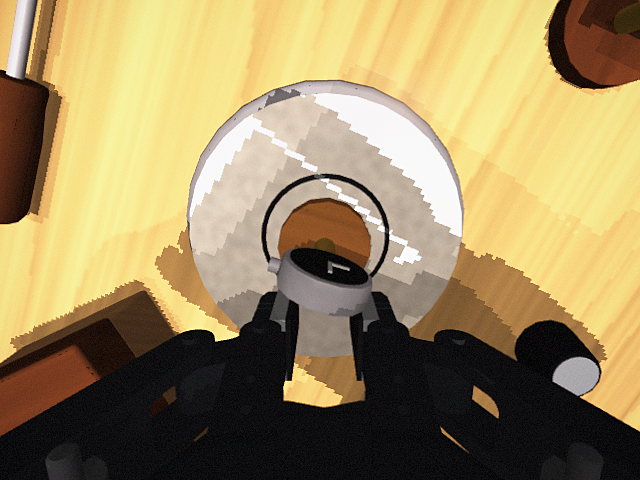

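The foot is within 0.6 mm of the ring centre, with the rim at (325,200) inside the ring. I retreat straight back, then up.

```bash
python3 -m inch '[[0.5,[-0.02,0,0],[0,0,0]],[0.5,[-0.06,0,0],[0,0,0]],[0.5,[-0.15,0,0],[0,0,0]],[0.5,[-0.3,0,0],[0,0,0]],[0.5,[-0.4,0,0],[0,0,0]],[0.5,[-0.4,0,-0.3],[0,0,0]],[0.5,[-0.4,0,-0.6],[0,0,0]],[0.5,[-0.4,0,-0.9],[0,0,0]],[0.5,[-0.4,0,-0.9],[0,0,0]],[0.5,[-0.4,0,-0.9],[0,0,0]]]'
python3 look.py w7; python3 fit.py w7 full
python3 - <<'E'
from m import *
z=[]
for n,win in (("top",(315,200,405,290)),("scene",(230,190,330,290))):
    im,d=snapshot(n); ci=info(n)
    try: print(n,meas(im,ci,win))
    except Exception as e: print(n,e)
    cv2.imwrite(f"pics/{n}9.png",im); u0,v0,u1,v1=win; z.append(cv2.resize(im[v0:v1,u0:u1],(400,400)))
z.insert(0,cv2.resize(cv2.imread("pics/w7.png"),(533,400)))
cv2.imwrite("pics/fin.png",cv2.resize(np.hstack(z),(800,240)))
a=np.load("pics/top0.npz")["im"].astype(int); b=cv2.imread("pics/top9.png").astype(int)
print(sense()["force"])
E
```

```text
t: 10.9
tcp_pos: [0.5582, -0.0207, 0.0947]
tool_rot: [0.83, -0.557, 0.0, -0.0]
force: [-0.1, 0.1, -1.0]
finger_gap: 0.249
10.9 [-2.37174715e-01  5.73987793e-01  1.69157335e+00  1.82005235e-05
  8.75016537e-01  2.51589314e+00] [ 0.55822851 -0.02073571  0.09474835] toolx [ 3.78812497e-01 -9.25473258e-01  5.83100424e-04] tooly [-9.25472913e-01 -3.78812879e-01 -8.30878368e-04] toolz [ 9.89841661e-04 -2.24896539e-04 -9.99999485e-01]
foot(tool) [0.0662 0.0003] spread x 0.0002 ring [0.0681 0.0007] r 0.0249 1095 world ring [ 0.5826 -0.084 ] ring-foot mm [1.9 0.4]
top max() iterable argument is empty
scene {'platter': (array([ 0.58261161, -0.08438772]), np.float64(0.053861869315576544)), 'ring': (array([ 0.58160039, -0.08399438]), np.float64(0.024685959004008426), 136), 'foot': (array([ 0.59716966, -0.0904213 ]), np.float64(0.013588165657067443))}
[-0.33402068  0.21770173  0.39078166]
```

View pics/fin.png

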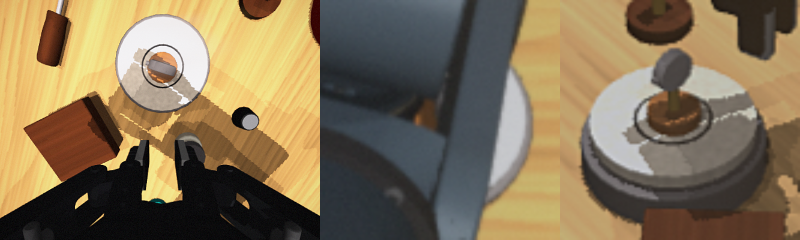

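View pics/scene9.png

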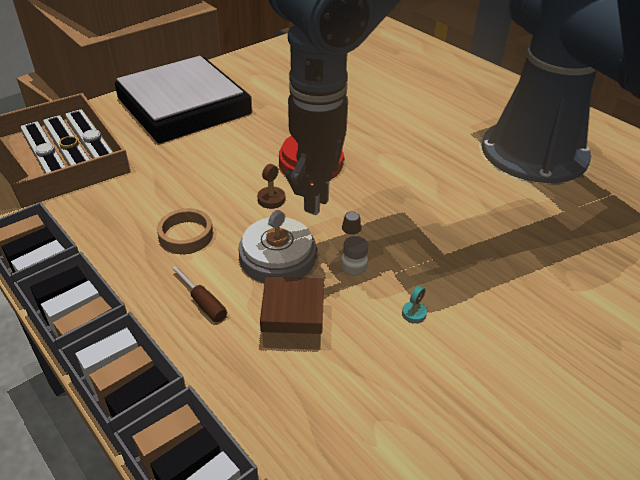

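```bash
python3 -c "
import cv2
a=cv2.imread('pics/w7.png')[70:195,255:390];cv2.imwrite('pics/w7c.png',cv2.resize(a,None,fx=4.5,fy=4.5))"
```

```text
(no output)
```

View pics/w7c.png

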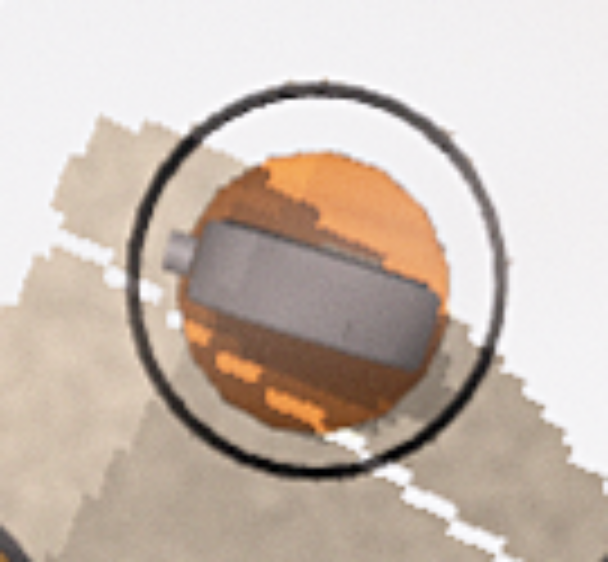

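The foot lies wholly inside the ring with a gap all round, about 1–2 mm off centre, and the watch stands upright. The bystanders are where they were in the scene view, so I hand in.

```bash
python3 -c "
from station import *
print(sense()['t'],sense()['qd']); print(sign_off())"
```

```text
11.05 [-0.00345517  0.00699023 -0.00467857  0.00116488  0.00178608 -0.0007443 ]
the job is handed in; nothing more can be done
None
```

I pushed the watch post about 25 mm by its foot into the ring, using the half-open fingertips as a fork. I then backed off, raised the gripper and handed in at about 11 s.

**Last checks:**
- **Position:** the foot is wholly inside the ring. The offset from the ring centre read 0.6 mm before the retreat and 1.9 mm after it. These two disagree slightly, but both are well under the 6 mm limit.
- **Upright and clear:** the watch stands upright in the wrist and scene views, and the gripper is clear of it.
- **Bystanders:** they look unmoved in the scene view. I compared by eye and did not measure them.

**Checks that failed or disagreed:**
- **Fingertip position:** the reported TCP lay about 42 mm below the fingertips seen by both cameras. I worked to the seen tips. Otherwise I would have pushed at the watch and tipped it.
- **Last top view:** the arm blocked that camera, so it gave no measurement.
- **Scene-view foot fit:** the last scene-view measurement of the foot was unusable, with a fitted radius of 13.6 mm instead of 18 mm, so I discarded it.

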